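# Slide a packed carton into the taping bay

## Robot

A 6-joint arm with a two-finger parallel gripper is mounted at the origin on the work surface. World frame = base frame: x ahead of the robot, y to its left, z up, the work surface at z = 0. Lengths are in mm, angles in rad, forces in N, time in s.
With the tool pointing down it reaches from about 350 to 975 mm from the base axis. Payload 7.1 kg.
Tool frame: the origin (TCP) lies between the finger pads; the fingertips stand 19 mm ahead of it and the grasp point (between the pads) is the TCP (ctrl.tcp_to_tips is the distance from the TCP to the fingertips, in mm); z points along the fingers, y is the line along which they close (so a half turn about z gives the same grasp; the last joint's range is limited). The gripper opens to 88 mm and grips with 3 to 60 N. Pads are 20 mm wide; open, the fingers measure 115 mm over their backs; the gripper's body (75 mm by 178 mm) begins 61 mm behind the grasp point.
Start: joints at [1.152, 0.423, 1.63, -0, 1.089, -0.019], TCP at [243.239, 575.708, 241.675] pointing down, gripper open.
Joint ranges: [-3, 3], [-0.9, 2.11], [0.09, 2.58], [-1.31, 4.45], [0.11, 2.69], [-2.54, 2.54]. Speed limits (rad/s): [2.39, 2.39, 3.01, 3.14, 3.14, 3.14].

## Interface

Orientations are given as a rotation vector (axis times angle).
In Python, from workcell import status, optics, ctrl gives the robot as it stands. The module is installed in compiled form; this text tells all that it offers.
- The arm moves only by the shell command python3 -m inch 'ROWS'. ROWS is JSON, a list that holds one entry, the list of rows, each a list of 7 numbers: the shift along the tool's x, y, z in mm, then the turn, a rotation vector about the tool's x, y, z in rad, then the opening in per cent of the stroke, from 0 (shut) to 100 (fully open). A call has 1 to 20 rows; each row is the pose to reach, as a shift and turn from the pose commanded when the call began, along the tool's axes at that moment; what a row does not reach only later rows make up. A row lasts 1/10 s, in which the tool goes at most 50 mm and 8.59 degrees, less where a joint would pass 70% of its speed; a pose out of reach is approached as far as the arm can. A call with a gripper value outside its range is refused whole. The fingers move at their own pace and stop on an object; the grip force is fixed at half the most. Time passes only in rows, so rows that repeat a pose let the fingers close. It gives the time, the measured TCP pose, the force, the opening and the grip force at its end, in the units of the state.
- status.get_obs(): the state, without advancing time (a new reading comes with each control period).
- optics.get_image(name): name is "side" or "top" or "wrist"; returns a dict with "frame" (420x560x3 uint8, red, green, blue), "fx", "fy", "cx", "cy" (pixels), "rvec" (rotation vector, rad) and "tvec" (3), from world to camera coordinates, as OpenCV has them; the wrist camera has in their place "hand_eye" (4x4, takes a point from camera to tool coordinates, whose origin is the TCP and whose axes are the flange's). Camera axes: x right, y down, z forward; pixel columns grow to the right and rows downward; lengths in mm; the calibration is good to about 2 mm. A picture is of the moment at which its call begins: read the wrist's pose just before it. There is no depth.
- ctrl.close_job(): hands the job in; it is judged then, once.
The state is a dict: "t": time; "qpos": joint angles; "qvel": joint speeds; "joint_torque": joint torques, N m; "ee_pos": TCP position; "orientation": TCP orientation; "ft_force": force on the tool from outside, world axes, zero at the start; "moment": the same for the moment, N m; "width": finger opening in mm; "grasp_force": force on a finger pad.
Only numpy, scipy, OpenCV 4.12 (cv2) and the standard library are available. Lean on these libraries where they do the work, as an engineer would, in place of code of your own. Each camera call takes 0.05 s, during which the arm holds its last target. There are 200 camera calls.

## Task

Gently push the tall, heavy packed carton across the table into the low steel bay until it stands fully home and square against the bay's end stop, then move clear. Push low near its base so that it slides upright and never tips; do not grasp, lift or carry it, do not touch its carry handle, and leave the tape dispenser, the tea box and the jar where they are.

Things in the scene. Friction and masses are not known exactly. Their poses are not given: they have to be found in the camera images.
- carton: Tall brown packed carton, 90 mm deep (its x), 120 mm wide (its y), 200 mm high, 1.2 to 1.9 kg, loose, in front of the bay's mouth, on its left (+y). Origin: centre of its underside; z up; +x roughly towards the bay's end stop, so its -x face is the one to push. Friction on the table 0.48 to 0.72: it slides when pushed below about 60 mm height and may tip when pushed higher.
- carton_handle: Black plastic carry handle, a bar arch 80 mm long along the carton's y and 32 mm high, fixed on top of the carton. Origin: centre of the carton's top face, 200 mm above its underside. Not to be touched.
- bay: Fixed bay, open to the left (+y): two steel guides 30 mm high, a grey end stop 60 mm high. Origin: point on the table where the carton's origin is when fully home; +x into the bay, z up. Stop face at x = +45 mm (block runs on to 145). Guides lie along x, 140 mm apart inside, from the stop to x = -19 mm, then flare to about 190 mm apart at x = -63. Its floor is the table itself.
- tape_dispenser: Black tape dispenser with a tape roll, 75 x 50 mm, 78 mm high, loose. Origin: centre of its underside. A bystander.
- tea_box: Small white tea box with a green band, 55 x 80 mm, 60 mm high, loose. Origin: centre of its underside. A bystander.
- jar: Glass jar with steel cap, 60 mm across, 85 mm high, loose. Origin: centre of its underside. A bystander.

How it is judged:
By the outcome, as a careful person would: the job done as asked, in the order asked, and still so for the second after the job is handed in, with the robot touching nothing.
It also fails if it takes over 42 s, if anything falls off the work surface, if the arm or the gripper's body presses on something with over 40 N, if the wrist force passes 120 N, or if a joint passes its speed limit or range.

## Working session

There is one attempt and no reset: what is moved stays moved. The work goes in short steps, Python scripts to look and compute and a shell command to move; the robot and the scene stay as the last step left them, time stands still between calls to the robot, and variables do not carry over. Pictures are saved under pics/ and viewed, at most 10 in all, crops included, and the job is handed in when it is done.

```bash
mkdir -p pics
python3 - <<'E'
from workcell import status,optics,ctrl
import cv2,pickle
s=status.get_obs();print({k:s[k] for k in('t','ee_pos','orientation','ft_force','width')})
d={}
for n in('top','side'):
    im=optics.get_image(n);d[n]=im;cv2.imwrite(f'pics/{n}0.png',cv2.resize(im['frame'][:,:,::-1],(800,600),interpolation=cv2.INTER_CUBIC))
    print(n,im['fx'],im['cx'],im['cy'],im['rvec'],im['tvec'])
pickle.dump(d,open('d.pkl','wb'))
E
```

```text
{'t': 0.0, 'ee_pos': array([243.02829159, 575.24266966, 240.91999293]), 'orientation': array([-6.23766109e-01, -3.07869495e+00,  2.32911804e-03]), 'ft_force': array([ 0.24508964, -0.75675341,  0.93442632]), 'width': 87.8415215855274}
top 386.2587778700696 281.055077994678 205.9017930817116 [ 2.14685702 -2.18218011  0.15349602] [-16.90432542 580.422222   821.70179389]
side 448.14865530569267 277.14222787792954 209.6242598613497 [ 0.4185287  -2.57910354  1.39930621] [539.32426145 211.04395146 596.385618  ]
```

View pics/top0.png

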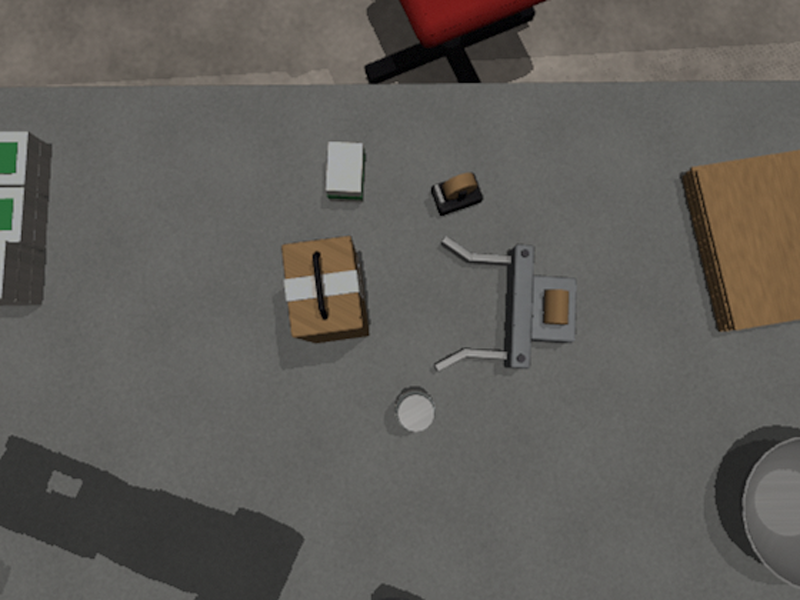

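View pics/side0.png

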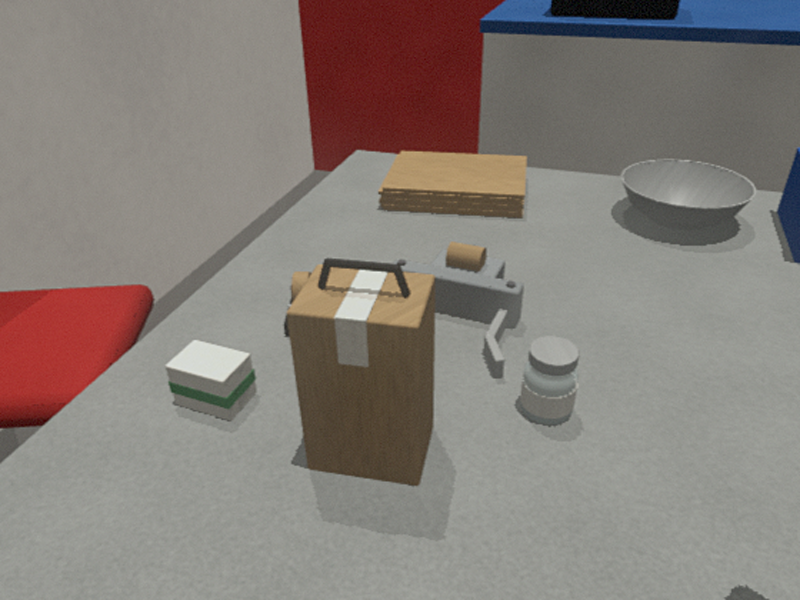

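The top view shows the carton top with corners (282,245), (352,237), (366,329), (291,338). The bay is to its right, with the stop's top face spanning x 509–534, y 246–367, and the jar cap is at (416,413). The side view shows the carton's pushed face with its base from (308,468) to (418,482).

```bash
cat > h.py <<'E'
import numpy as np,cv2
def ray(im,p,z,s=800/560):
    u,v=np.array(p,float)/s
    R=cv2.Rodrigues(np.array(im['rvec']))[0];t=np.array(im['tvec']).ravel()
    c=-R.T@t;d=R.T@np.array([(u-im['cx'])/im['fx'],(v-im['cy'])/im['fy'],1])
    return (c+d*(z-c[2])/d[2])
def proj(im,P,s=800/560):
    K=np.array([[im['fx'],0,im['cx']],[0,im['fy'],im['cy']],[0,0,1]])
    return cv2.projectPoints(np.array(P,float).reshape(-1,3),np.array(im['rvec']),np.array(im['tvec']),K,None)[0].reshape(-1,2)*s
E
python3 - <<'E'
import pickle;from h import *
d=pickle.load(open('d.pkl','rb'));T,S=d['top'],d['side']
f=lambda n,im,ps,z:print(n,[ray(im,p,z)[:2].round().tolist() for p in ps])
f('carton top T',T,[(282,245),(352,237),(366,329),(291,338)],200)
f('carton top S',S,[(303,322),(420,327),(434,272),(325,262)],200)
f('carton base S',S,[(308,468),(418,482)],0)
f('stop top T',T,[(513,246),(534,246),(530,367),(509,367)],60)
f('upper guide outer/mid T',T,[(444,241),(470,258),(511,259)],30)
f('lower guide',T,[(437,367),(466,352),(506,355)],30)
f('block',T,[(577,278),(575,341)],60)
f('jar T',T,[(416,413)],85);f('tape',T,[(457,195)],40);f('tea',T,[(345,168)],60)
f('guide tip S',S,[(499,362),(490,340),(505,312)],30)
f('jar S',S,[(553,352)],85)
# upscaled crop
import cv2
im=T['frame'][140:280,180:420,::-1];cv2.imwrite('pics/crop.png',cv2.resize(im,(800,467),interpolation=cv2.INTER_CUBIC))
E
```

```text
carton top T [[625.0, 127.0], [634.0, 38.0], [516.0, 22.0], [507.0, 115.0]]
carton top S [[602.0, 141.0], [504.0, 118.0], [518.0, 26.0], [627.0, 39.0]]
carton base S [[624.0, 128.0], [509.0, 110.0]]
stop top T [[649.0, -198.0], [648.0, -231.0], [465.0, -216.0], [465.0, -184.0]]
upper guide outer/mid T [[665.0, -95.0], [637.0, -136.0], [634.0, -201.0]]
lower guide [[467.0, -79.0], [489.0, -125.0], [483.0, -187.0]]
block [[598.0, -294.0], [502.0, -286.0]]
jar T [[403.0, -43.0]]
tape [[737.0, -117.0]]
tea [[776.0, 58.0]]
guide tip S [[464.0, -70.0], [483.0, -111.0], [477.0, -178.0]]
jar S [[401.0, -36.0]]
```

View pics/crop.png

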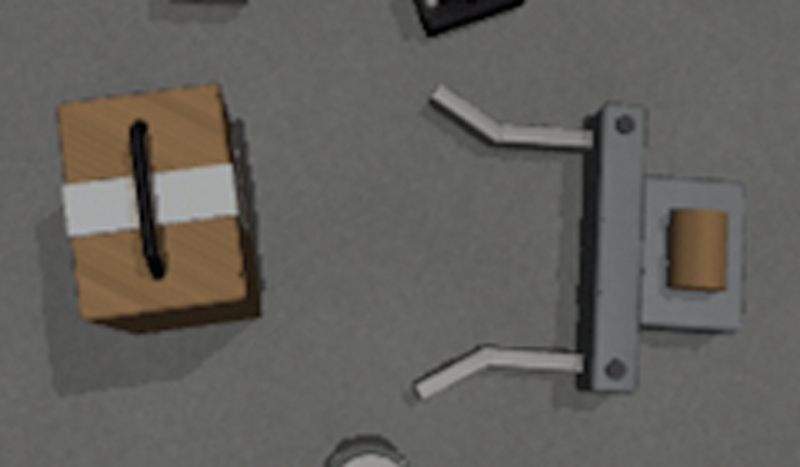

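The crop shows the bay's stop face top edge from (603,103) to (592,388), and inner guide edges (500,142)–(590,147) and (488,347)–(583,355). The bay's axis is close to world -y, slightly turned.

Run:
```python
import pickle;from h import *
d=pickle.load(open('d.pkl','rb'));T,S=d['top'],d['side']
g=lambda p,z:ray(T,(np.array(p)/(800/240)+[180,140]),z,1)[:2]
a,b=g((603,103),60),g((592,388),60);print('stop',a,b)
u1,u2,l1,l2=[g(p,30) for p in((500,142),(590,147),(488,347),(583,355))];print(u1,u2,l1,l2)
n=(b-a)/np.linalg.norm(b-a);x=np.array([n[1],-n[0]]);x*=-np.sign(x[1]);print('dir stop',np.degrees(np.arctan2(x[1],x[0])))
for p,q in((u1,u2),(l1,l2)):
  v=q-p;print('dir guide',np.degrees(np.arctan2(v[1],v[0])))
print('gap',np.dot((u1+u2-l1-l2)/2,n),'mid guides',(u1+u2+l1+l2)/4)
m=(u1+u2+l1+l2)/4; c=(a+b)/2
o=c-45*x;print('stopmid origin',o); print('guide mid lateral rel to stop mid',np.dot(m-c,n))
C=[g(p,200) for p in((58,104),(217,84),(247,300),(82,320))]
(cc,sz,ang)=cv2.minAreaRect(np.array(C,np.float32));print('carton',C,cc,sz,ang,'mean',np.mean(C,0))
for p,q in((0,1),(3,2)): v=C[q]-C[p];print('carton x dir',np.degrees(np.arctan2(v[1],v[0])),np.linalg.norm(v))
for p,q in((3,0),(2,1)): v=C[q]-C[p];print('carton y dir',np.degrees(np.arctan2(v[1],v[0])),np.linalg.norm(v))
w=np.mean(C,0)-o;print('carton in bay: along',w@x,'lat(+world x)',w@np.array([-x[1],x[0]]))
```

```text
stop [ 651.77002488 -202.35860619] [ 466.12021573 -187.27544004]
[ 632.26460707 -138.04181636] [ 627.94095457 -199.11989948] [ 494.06978701 -125.46531531] [ 487.70894615 -188.56883294]
dir stop -94.64480836224278
dir guide -94.04915273379133
dir guide -95.75597797024531
gap -139.6926341370444 mid guides [ 560.4960737  -162.79896602]
stopmid origin [ 562.58914984 -149.96480969]
guide mid lateral rel to stop mid 1.0469122903355177
carton [array([625.14325987, 126.80270285]), array([635.05634571,  40.55749286]), array([517.07782859,  25.23886584]), array([507.87413585, 112.9578586 ])] (571.110595703125, 76.02078247070312) (119.22805786132812, 88.19306945800781) 6.733200550079346 mean [571.28789251  76.38923004]
carton x dir -83.44315623603022 86.81304923395726
carton x dir -84.01030120803436 88.20050822042396
carton y dir 6.7331972779994755 118.08356007876718
carton y dir 7.398038511575256 118.96886499189603
carton in bay: along -226.31507053170313 lat(+world x) -9.659620962387221
```

```bash
cat >> h.py <<'E'
from scipy.spatial.transform import Rotation as Ro
def Rt(head,tilt=35):
    a=np.radians(head);t=np.radians(tilt);h=np.array([np.cos(a),np.sin(a),0])
    z=np.sin(t)*h-np.cos(t)*np.array([0,0,1]);y=np.array([-h[1],h[0],0]);return np.c_[np.cross(y,z),y,z]
def delta(o,P,R):
    R0=Ro.from_rotvec(o['orientation']).as_matrix()
    return np.r_[(R0.T@(np.array(P)-o['ee_pos'])).round(1),Ro.from_matrix(R0.T@R).as_rotvec().round(4)].tolist()
E
python3 - <<'E'
from h import *;from workcell import status
print(delta(status.get_obs(),(558,190,241),Rt(-83.3)))
E
```

```text
[-440.1, -232.3, 0.3, 0.3204, -0.5519, 1.0201]
```

```bash
python3 -m inch '[[[-20,-10,0,0.015,-0.025,0.05,70],[-55,-29,0,0.04,-0.07,0.13,70],[-95,-50,0,0.07,-0.12,0.22,60],[-135,-71,0,0.1,-0.17,0.31,60],[-175,-92,0,0.13,-0.22,0.41,60],[-215,-113,0,0.16,-0.27,0.5,60],[-255,-135,0,0.19,-0.32,0.59,60],[-295,-156,0,0.215,-0.37,0.68,60],[-335,-177,0,0.245,-0.42,0.78,60],[-375,-198,0,0.27,-0.47,0.87,60],[-405,-214,0,0.295,-0.51,0.94,60],[-425,-224,0,0.31,-0.53,0.985,60],[-436,-230,0,0.32,-0.55,1.01,60],[-440,-232,0,0.32,-0.552,1.02,60],[-440,-232,0,0.32,-0.552,1.02,60],[-440,-232,0,0.32,-0.552,1.02,60]]]'
python3 - <<'E'
from h import *;from workcell import status
o=status.get_obs();print(o['t'],o['ee_pos'],o['qpos'],o['width'],o['ft_force']);print(delta(o,(558,190,36),Rt(-83.3)))
E
```

```text
t: 1.7
ee_pos: [557.7, 191.5, 241.7]
orientation: [1.748, 1.968, -0.549]
ft_force: [-0.1, 0.6, 0.5]
width: 52.6
grasp_force: 0.0
1.7 [557.69121143 191.45182184 241.7154259 ] [ 0.56695441  0.51149989  1.61958399 -0.55805619  1.34265944  0.67079995] 52.6329723887513 [-0.11768289  0.62912598  0.52288224]
[116.5, 0.0, 169.6, 0.0015, -0.0018, 0.001]
```

```bash
python3 -m inch '[[[8,0,12,0,0,0,60],[22,0,32,0,0,0,60],[38,0,56,0,0,0,60],[56,0,81,0,0,0,60],[74,0,107,0,0,0,60],[90,0,131,0,0,0,60],[103,0,150,0,0,0,60],[112,0,163,0,0,0,60],[116,0,169,0,0,0,60],[116,0,169,0,0,0,60],[116,0,169,0,0,0,60]]]'
python3 - <<'E'
from h import *;from workcell import status,optics
o=status.get_obs();print(o['ee_pos'],o['width'],o['ft_force'])
for hd,P in((-83.3,(563,150)),):print(delta(o,(*P,36),Rt(hd)))
a=[cv2.resize(optics.get_image(n)['frame'][:,:,::-1],(400,300),interpolation=cv2.INTER_AREA) for n in('side','wrist')]
t=optics.get_image('top')['frame'][100:295,150:410,::-1]
cv2.imwrite('pics/a.png',np.vstack([np.hstack(a),cv2.copyMakeBorder(cv2.resize(t,(400,300)),0,0,0,400,0)]))
E
```

```text
t: 2.8
ee_pos: [559.0, 189.5, 37.4]
orientation: [1.749, 1.966, -0.548]
ft_force: [0.7, 0.1, -0.2]
width: 52.5
grasp_force: 0.0
[559.0418838  189.49500997  37.39956349] 52.478893963500404 [ 0.73803436  0.07815756 -0.21033633]
[-31.7, -0.7, 23.9, 0.0019, -0.0016, -0.0007]
```

View pics/a.png

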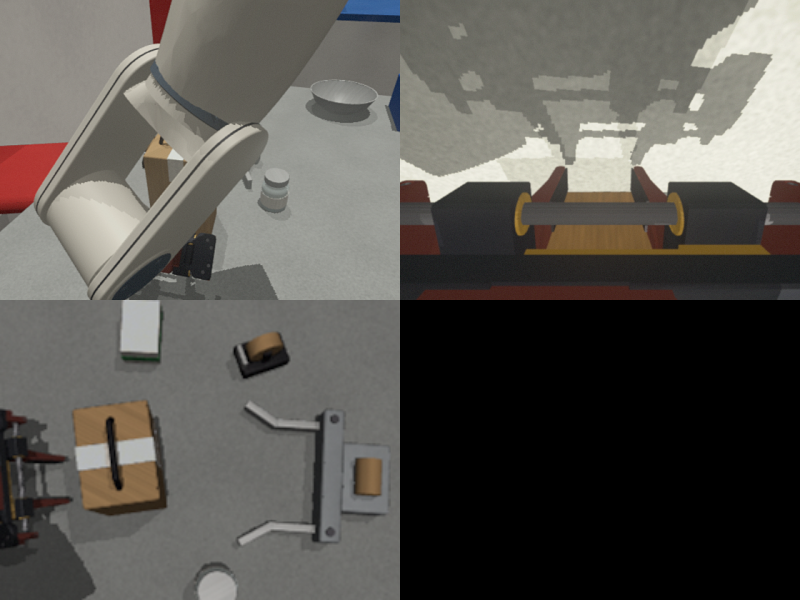

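The composite shows the two fingers low behind the carton's face, centred and square to it. The other items haven't moved.

```bash
cat >> h.py <<'E'
def arc(o,c,h0,h1,L,s0,s1,ds,off=64,z=36):
    """print tool-frame rows along an arc for the carton origin c, heading h0->h1 over L, arclength s0..s1"""
    for s in np.arange(s0,s1+.1,ds):
        n=np.linspace(0,max(s,0),200);hd=np.radians(h0+(h1-h0)*np.clip(n/L,0,1))
        dx=np.trapezoid(np.cos(hd),n);dy=np.trapezoid(np.sin(hd),n);a=hd[-1]
        cc=np.array(c)+[dx,dy]
        if s<0: cc=np.array(c)+s*np.array([np.cos(a),np.sin(a)])
        p=cc-off*np.array([np.cos(a),np.sin(a)])
        d=delta(o,(*p,z),Rt(np.degrees(a)));print(s,[round(v) if abs(v)<0 else round(v,1) for v in d[:3]],[round(v,3) for v in d[3:]])
E
python3 - <<'E'
from h import *;from workcell import status
arc(status.get_obs(),(571.2,76.2),-83.3,-94.8,100,-40,60,5)
E
```

```text
-40.0 [-7.1, -1.4, 7.1] [0.002, -0.002, -0.001]
-35.0 [-11.2, -1.4, 10.0] [0.002, -0.002, -0.001]
-30.0 [-15.3, -1.4, 12.9] [0.002, -0.002, -0.001]
-25.0 [-19.4, -1.4, 15.7] [0.002, -0.002, -0.001]
-20.0 [-23.5, -1.4, 18.6] [0.002, -0.002, -0.001]
-15.0 [-27.6, -1.4, 21.4] [0.002, -0.002, -0.001]
-10.0 [-31.7, -1.4, 24.3] [0.002, -0.002, -0.001]
-5.0 [-35.8, -1.4, 27.2] [0.002, -0.002, -0.001]
0.0 [-39.9, -1.4, 30.0] [0.002, -0.002, -0.001]
5.0 [-44.0, -0.8, 32.9] [0.008, -0.002, 0.007]
10.0 [-48.1, -0.2, 35.7] [0.014, -0.002, 0.015]
15.0 [-52.3, 0.3, 38.6] [0.02, -0.002, 0.023]
20.0 [-56.4, 0.8, 41.5] [0.025, -0.002, 0.032]
25.0 [-60.5, 1.2, 44.4] [0.031, -0.002, 0.04]
30.0 [-64.6, 1.6, 47.2] [0.037, -0.002, 0.048]
35.0 [-68.7, 1.9, 50.1] [0.043, -0.002, 0.056]
40.0 [-72.9, 2.1, 53.0] [0.048, -0.002, 0.065]
45.0 [-77.0, 2.4, 55.9] [0.054, -0.002, 0.073]
50.0 [-81.1, 2.5, 58.8] [0.06, -0.002, 0.081]
55.0 [-85.3, 2.6, 61.6] [0.066, -0.002, 0.089]
60.0 [-89.4, 2.7, 64.5] [0.071, -0.002, 0.097]
```

```bash
python3 -m inch '[[[-4,-1,3,0,0,0,60],[-11,-1,8,0,0,0,60],[-18,-1,13,0,0,0,60],[-24,-1,17,0,0,0,60],[-28,-1,20,0,0,0,60],[-31,-1,22,0,0,0,60],[-33,-1,23.5,0,0,0,60],[-35,-1,25,0,0,0,60],[-37,-1,26.5,0,0,0,60],[-39,-1,28,0,0,0,60],[-41.5,-1,29.5,0.002,0,0.002,60],[-44,-0.7,31.5,0.007,0,0.007,60],[-47,-0.3,33.5,0.012,0,0.013,60],[-50,0,35.5,0.017,0,0.02,60],[-53,0.4,38,0.021,0,0.026,60],[-56,0.8,40,0.025,0,0.032,60]]]'
python3 -c "
from workcell import status as s;print(s.get_obs()['moment'])"
```

```text
t: 4.55
ee_pos: [568.6, 123.4, 36.1]
orientation: [1.794, 1.938, -0.558]
ft_force: [-1.1, 11.5, 2.7]
width: 52.8
grasp_force: 5.4
[1.61696072 0.24040282 0.05548741]
```

Run:
```python
from h import *;from workcell import status
o=status.get_obs();print(o['ee_pos'])
arc(o,(571.2,76.2),-83.3,-94.8,100,20,100,10)
```

```text
[568.63962722 123.35826663  36.0958801 ]
20.0 [-2.6, -0.7, 1.9] [0.002, -0.006, -0.0]
30.0 [-10.8, 0.5, 7.6] [0.014, -0.006, 0.016]
40.0 [-19.1, 1.5, 13.3] [0.025, -0.006, 0.033]
50.0 [-27.3, 2.2, 19.0] [0.037, -0.006, 0.049]
60.0 [-35.6, 2.8, 24.8] [0.048, -0.006, 0.066]
70.0 [-43.9, 3.2, 30.5] [0.06, -0.006, 0.082]
80.0 [-52.2, 3.3, 36.2] [0.071, -0.006, 0.099]
90.0 [-60.5, 3.3, 42.0] [0.083, -0.006, 0.115]
100.0 [-68.8, 3.1, 47.7] [0.094, -0.006, 0.132]
```

```bash
python3 -m inch '[[[-4,-0.4,3,0.004,0,0.004,60],[-7,0,5,0.008,0,0.009,60],[-11,0.5,7.6,0.014,0,0.016,60],[-15,1,10.4,0.02,0,0.024,60],[-19,1.5,13.3,0.025,0,0.033,60],[-23,1.9,16.1,0.031,0,0.041,60],[-27.3,2.2,19,0.037,0,0.049,60],[-31.4,2.5,21.9,0.042,0,0.057,60],[-35.6,2.8,24.8,0.048,0,0.066,60],[-39.7,3,27.6,0.054,0,0.074,60],[-43.9,3.2,30.5,0.06,0,0.082,60],[-48,3.3,33.4,0.065,0,0.09,60],[-52.2,3.3,36.2,0.071,0,0.099,60],[-56.3,3.3,39.1,0.077,0,0.107,60],[-60.5,3.3,42,0.083,0,0.115,60],[-64.6,3.2,44.8,0.088,0,0.123,60],[-68.8,3.1,47.7,0.094,0,0.132,60],[-68.8,3.1,47.7,0.094,0,0.132,60]]]'
python3 - <<'E'
from h import *;from workcell import optics
t=optics.get_image('top');import pickle;pickle.dump(t,open('t1.pkl','wb'))
cv2.imwrite('pics/b.png',cv2.resize(t['frame'][140:280,180:420,::-1],(800,467),interpolation=cv2.INTER_CUBIC))
E
```

```text
t: 6.35
ee_pos: [578.4, 38.9, 36.2]
orientation: [1.962, 1.803, -0.614]
ft_force: [1.7, 5.6, -0.8]
width: 52.8
grasp_force: 2.9
```

View pics/b.png

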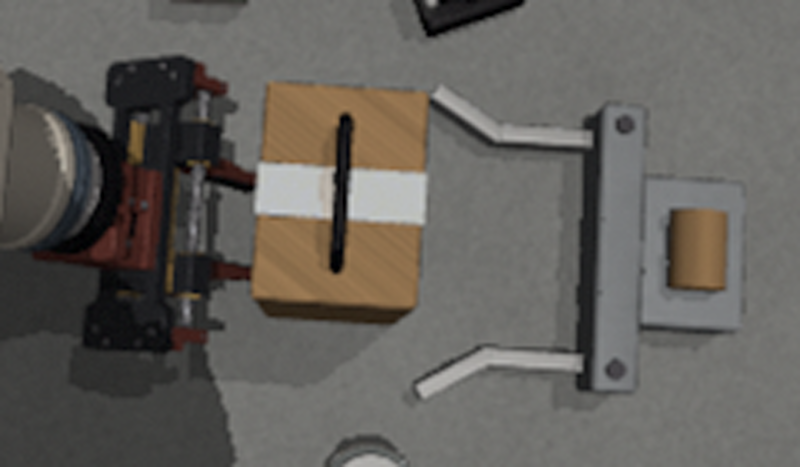

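The carton has turned to match the bay. Its top corners in the crop are (268,83), (429,91), (416,306) and (253,298).

Run:
```python
import pickle;from h import *;from workcell import status
T=pickle.load(open('t1.pkl','rb'));g=lambda p,z:ray(T,(np.array(p)/(800/240)+[180,140]),z,1)[:2]
C=[g(p,200) for p in((268,83),(429,91),(416,306),(253,298))];m=np.mean(C,0)
x=np.array([np.cos(np.radians(-94.8)),np.sin(np.radians(-94.8))]);w=m-[562.6,-150]
print(m,'along',w@x,'lat',w@[-x[1],x[0]],'lat rel guides center ~',)
for p,q in((0,1),(3,2)): v=C[q]-C[p];print(np.degrees(np.arctan2(v[1],v[0])))
for p,q in((3,0),(2,1)): v=C[q]-C[p];print(np.degrees(np.arctan2(v[1],v[0]))-90)
o=status.get_obs();print(o['ee_pos'],o['moment'])
w=o['ee_pos'][:2]-[562.6,-150];print('tcp along',w@x,'lat',w@[-x[1],x[0]],'R head',np.degrees(np.arctan2(*Ro.from_rotvec(o['orientation']).as_matrix()[[1,0],[1,1]]))-90)
# straight to home: tcp on bay axis at along -64
for s in (-190,-170,-64,-58): print(s,delta(o,(*(np.array([562.6,-150])+s*x),36),Rt(-94.8)))
```

```text
[573.82543549 -26.2911787 ] along -124.21427728053844 lat 0.8343789420780634 lat rel guides center ~
-93.6882583419048
-93.74535372824239
-94.51402444216228
-94.89475986467929
[578.30299905  38.93724782  36.19729128] [ 1.06095503 -0.21699158  0.21600312]
tcp along -189.58861138902682 lat -0.16193499561138017 R head -94.8320444225128
-190 [0.5, 0.2, -0.1, -0.0003, -0.004, -0.0004]
-170 [-16.0, 0.2, 11.3, -0.0003, -0.004, -0.0004]
-64 [-103.0, 0.2, 71.8, -0.0003, -0.004, -0.0004]
-58 [-108.0, 0.2, 75.2, -0.0003, -0.004, -0.0004]
```

```bash
python3 -m inch '[[[-3,0,2,0,0,0,60],[-7,0,5,0,0,0,60],[-11,0,7.7,0,0,0,60],[-15.5,0,10.9,0,0,0,60],[-20,0,14,0,0,0,60],[-24.5,0,17.1,0,0,0,60],[-29,0,20.3,0,0,0,60],[-33.5,0,23.4,0,0,0,60],[-38,0,26.6,0,0,0,60],[-42.5,0,29.7,0,0,0,60],[-47,0,32.9,0,0,0,60],[-51.5,0,36,0,0,0,60],[-56,0,39.2,0,0,0,60],[-60.5,0,42.3,0,0,0,60],[-65,0,45.5,0,0,0,60],[-69.5,0,48.6,0,0,0,60],[-74,0,51.8,0,0,0,60],[-78,0,54.6,0,0,0,60],[-81,0,56.7,0,0,0,60],[-83,0,58.1,0,0,0,60]]]'
python3 -c "
from h import *
from workcell import status as s;o=s.get_obs();print(o['moment'])
x=np.array([np.cos(np.radians(-94.8)),np.sin(np.radians(-94.8))]);w=o['ee_pos'][:2]-[562.6,-150];print(w@x,w@[-x[1],x[0]])
for a in(-67,-65,-60):print(a,delta(o,(*(np.array([562.6,-150])+a*x),36),Rt(-94.8)))"
```

```text
t: 8.4
ee_pos: [569.7, -61.5, 36.1]
orientation: [1.962, 1.803, -0.613]
ft_force: [1.0, 9.8, 1.3]
width: 52.6
grasp_force: 5.4
[ 1.61576821 -0.10849639  0.00276329]
-88.73680856849982 -0.29762049139818825
-67 [-17.8, 0.3, 12.5, 0.0002, -0.0045, -0.0004]
-65 [-19.4, 0.3, 13.6, 0.0002, -0.0045, -0.0004]
-60 [-23.6, 0.3, 16.5, 0.0002, -0.0045, -0.0004]
```

Nearly home: about 23 mm left. I'll continue at 20–30 mm/s, then creep.

```bash
python3 -m inch '[[[-2,0,1.4,0,0,0,60],[-4,0,2.8,0,0,0,60],[-6,0,4.2,0,0,0,60],[-8,0,5.6,0,0,0,60],[-10,0,7,0,0,0,60],[-12,0,8.4,0,0,0,60],[-14,0,9.8,0,0,0,60],[-15.5,0,10.9,0,0,0,60],[-16.5,0,11.6,0,0,0,60],[-17,0,11.9,0,0,0,60]]]'
python3 -c "
from h import *
from workcell import status as s;o=s.get_obs();print(o['moment'])
x=np.array([np.cos(np.radians(-94.8)),np.sin(np.radians(-94.8))]);w=o['ee_pos'][:2]-[562.6,-150];print(w@x,w@[-x[1],x[0]])"
python3 -m inch '[[[-0.8,0,0.6,0,0,0,60],[-1.6,0,1.2,0,0,0,60],[-1.6,0,1.2,0,0,0,60]]]'
```

```text
t: 9.4
ee_pos: [568.0, -82.1, 36.1]
orientation: [1.962, 1.803, -0.613]
ft_force: [1.1, 11.0, 1.4]
width: 52.6
grasp_force: 5.4
[ 1.58311469 -0.07376341  0.0039265 ]
-68.12699186408986 -0.2776404688816265
t: 9.7
ee_pos: [567.8, -84.1, 36.1]
orientation: [1.962, 1.803, -0.613]
ft_force: [2.0, 10.4, 1.7]
width: 52.9
grasp_force: 5.1
```

```bash
python3 -m inch '[[[-0.8,0,0.6,0,0,0,60],[-1.2,0,0.9,0,0,0,60],[-1.2,0,0.9,0,0,0,60]]]' | grep -E 'ee_pos|ft'
python3 -m inch '[[[-0.8,0,0.6,0,0,0,60],[-1.2,0,0.9,0,0,0,60],[-1.2,0,0.9,0,0,0,60]]]' | grep -E 'ee_pos|ft'
```

```text
ee_pos: [567.8, -85.4, 36.1]
ft_force: [0.2, 11.3, 2.2]
ee_pos: [567.8, -85.7, 36.0]
ft_force: [-0.6, 18.8, 5.5]
```

The motion has stalled and the force is rising, so the carton is at the stop. A small firming push, then I'll look.

```bash
python3 -m inch '[[[-0.5,0,0.3,0,0,0,60],[-0.9,0,0.6,0,0,0,60],[-0.9,0,0.6,0,0,0,60],[-0.9,0,0.6,0,0,0,60]]]'
python3 - <<'E'
from h import *;from workcell import status,optics
o=status.get_obs();print(o['moment'])
t=optics.get_image('top');import pickle;pickle.dump(t,open('t2.pkl','wb'))
cv2.imwrite('pics/c.png',cv2.resize(t['frame'][140:280,240:440,::-1],(800,560),interpolation=cv2.INTER_CUBIC))
E
```

```text
t: 10.7
ee_pos: [567.8, -85.9, 36.0]
orientation: [1.963, 1.805, -0.609]
ft_force: [-1.0, 26.1, 7.4]
width: 52.6
grasp_force: 12.4
[ 3.00585169  0.39073551 -0.39436531]
```

View pics/c.png

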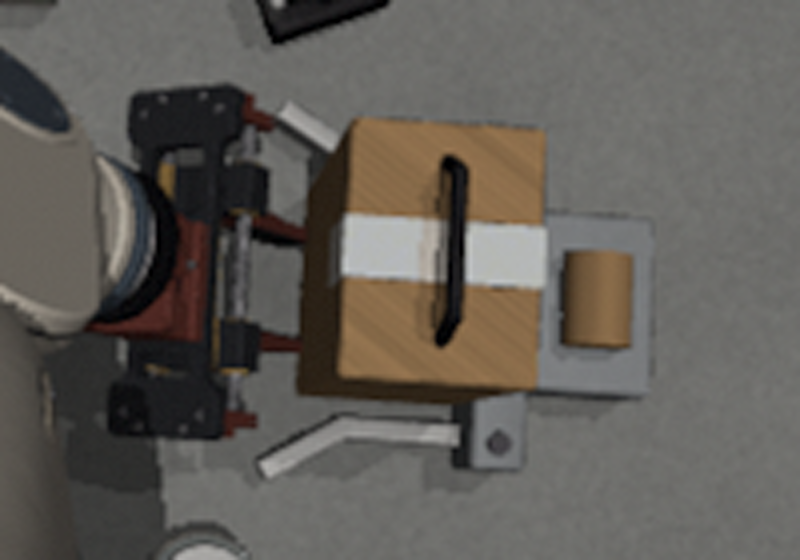

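The carton stands between the guides at the stop. Its top corners in the crop are (355,118), (547,130), (538,389) and (338,378).

```bash
python3 - <<'E'
import pickle;from h import *
T=pickle.load(open('t2.pkl','rb'));g=lambda p,z:ray(T,(np.array(p)/4+[240,140]),z,1)[:2]
C=[g(p,200) for p in((355,118),(547,130),(538,389),(338,378))];m=np.mean(C,0)
x=np.array([np.cos(np.radians(-94.8)),np.sin(np.radians(-94.8))]);w=m-[562.6,-150]
print(m,'along',w@x,'lat',w@[-x[1],x[0]])
for p,q in((0,1),(3,2)): v=C[q]-C[p];print(np.degrees(np.arctan2(v[1],v[0])))
for p,q in((3,0),(2,1)): v=C[q]-C[p];print(np.degrees(np.arctan2(v[1],v[0]))-90)
E
python3 -m inch '[[[2,0,-1.4,0,0,0,60],[5,0,-3.5,0,0,0,60],[10,0,-7,0,0,0,60],[17,0,-12,0,0,0,60],[25,0,-17.5,0,0,0,60],[34,0,-24,0,0,0,60],[45,0,-31.5,0,0,0,60],[57,0,-40,0,0,0,60],[69,0,-48,0,0,0,60],[80,0,-56,0,0,0,60],[88,0,-62,0,0,0,60],[92,0,-65,0,0,0,60],[92,0,-65,0,0,0,60]]]'
python3 - <<'E'
from h import *;from workcell import status,optics
t=optics.get_image('top');import pickle;pickle.dump(t,open('t3.pkl','wb'))
s=optics.get_image('side');pickle.dump(s,open('s3.pkl','wb'))
cv2.imwrite('pics/d.png',cv2.resize(t['frame'][140:280,240:440,::-1],(800,560),interpolation=cv2.INTER_CUBIC))
E
```

```text
[ 562.71316131 -149.86770833] along -0.14129679999635056 lat 0.10169455713641204
-94.43624817540459
-94.08548184628336
-95.54542243035145
-94.72535600743352
t: 12.05
ee_pos: [575.8, 22.9, 36.6]
orientation: [1.96, 1.803, -0.619]
ft_force: [-0.3, 0.0, 0.3]
width: 52.6
grasp_force: 0.0
```

View pics/d.png

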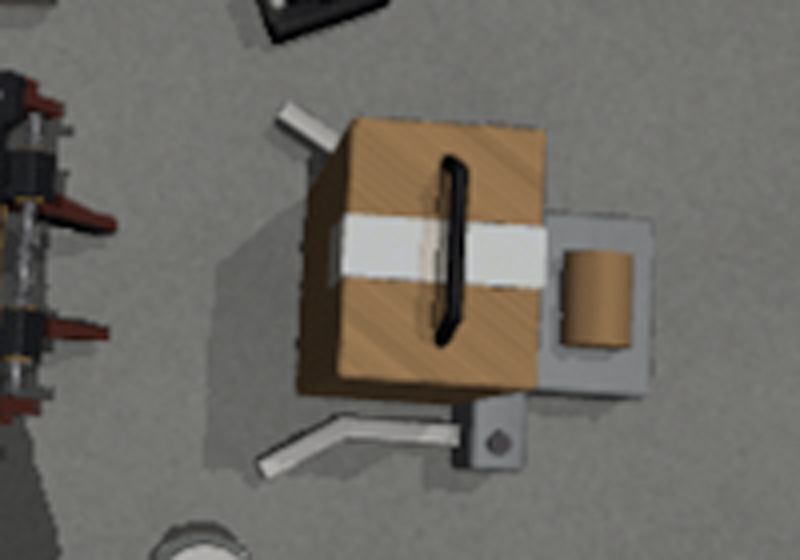

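The carton is home: within 0.2 mm of the bay origin and within about half a degree of the bay's axis. It didn't move when the gripper backed off about 108 mm. I'm handing in.

```bash
python3 -c "
from workcell import ctrl;print(ctrl.close_job())"
```

```text
the job is handed in; nothing more can be done
None
```

The carton was pushed upright into the bay and stands home and square against the end stop (within what the top camera can measure); the arm is clear, and the job was handed in at about 12 s.

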